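# Change over the workshop air at the valve bank

## Robot

A 7-joint arm with a two-finger parallel gripper is mounted at the origin on the work surface. World frame = base frame: x ahead of the robot, y to its left, z up, the work surface at z = 0. Lengths are in m, angles in rad, forces in N, time in s.
With the tool pointing down it reaches from about 0.425 to 0.925 m from the base axis. Payload 6.8 kg.
Tool frame: the origin (TCP) lies at the very end of the fingers, on their centre line; the grasp point (between the pads) lies 19 mm behind it; z points along the fingers, y is the line along which they close (so a half turn about z gives the same grasp; the last joint's range is limited). The gripper opens to 85 mm and grips with 20 to 120 N. Pads are 22 mm wide; open, the fingers measure 114 mm over their backs; the gripper's body (76 mm by 85 mm) begins 54 mm behind the grasp point. The pads swing forward as they close: fully open they stand 13 mm farther back than shut.
Start: joints at [1.225, 0.477, 0.022, 1.555, -0.011, 1.109, -0.083], TCP at [0.159, -0.656, 0.231] pointing down, gripper open.
Joint ranges: [-2.96, 2.96], [-0.34, 2.1], [-1.41, 1.46], [0.24, 2.44], [-1.37, 4.51], [0.17, 1.92], [-2.96, 2.96]. Speed limits (rad/s): [2.39, 2.39, 3.14, 3.14, 3.14, 3.14, 3.14].

## Interface

Orientations are given as a unit quaternion [w, x, y, z].
In Python, from station import bot gives the robot as it stands.
- The arm moves only by the tool advance, called after "Request:" as name(argument=value, ...) on one line, values as JSON. Schema: {"type":"object","properties":{"motion":{"type":"array","items":{"type":"array","items":{"type":"number"},"minItems":5,"maxItems":5},"minItems":1,"maxItems":20},"grip_n":{"type":"number"},"only":{"type":"string"},"quiet":{"type":"boolean"},"lines":{"type":"string"}},"required":["motion"],"additionalProperties":false}. motion is a list of rows, 1 to 20 of them, each of 5 numbers: dx, dy, dz in shares of the most that a row can go, 1 being 50 mm, then a turn about the tool's z in normalised numbers (1 is 2 pi rad), then the opening from 0.0 (shut) to 1.0 (fully open); each row shifts and turns the commanded pose from where the row before left it, along the tool's axes as they then stand; what a row does not reach is not made up. A row lasts 1/10 s, in which the tool goes at most 0.05 m and 0.15 rad, less where a joint would pass 70% of its speed; a pose out of reach is approached as far as the arm can. The fingers move at their own pace and stop on an object; grip_n is the grip in N (left out, the last holds). Time passes only in rows, so rows that do not move let the fingers close. The tool returns the time, the measured TCP pose, the force, the opening and the grip force at its end. only (a regular expression) keeps the lines of the reply that match it, lines (a string "A,B") keeps lines A to B, and quiet returns only ok. A shift or turn number past 1, either way, is cut back to 1. Input that does not fit is refused with a message, and nothing moves.
- bot.get_obs(): the state, without advancing time (a new reading comes with each control period).
- bot.read_camera(name): name is "scene" or "top"; returns the picture (384x512x3 uint8, blue, green, red); there is no depth.
- bot.camera_info(name): a dict with "vertical_fov" (degrees; the focal length in pixels is half the picture's height over the tangent of half this angle, whatever the lens; pixels are square), "cx", "cy" (the principal point, pixels), "k1" (the pictures are not rectified: a ray, as slopes to the right and down, at radius r is drawn at 1 + k1 r^2 times it, then the intrinsics apply), "view" (4x4, takes a point from world to camera coordinates). Camera axes: x right, y up, looking along -z (the intrinsics and any distortion apply to the point x, -y, -z); pixel columns grow to the right and rows downward; lengths in m; the calibration is good to about 2 mm. A picture is of the moment at which its call begins. camera_info takes no time and is no camera call.
- bot.hand_in(): hands the job in; it is judged then, once.
The state is a dict: "t": time; "q": joint angles; "joint_vel": joint speeds; "joint_torque": joint torques, N m; "eef_pos": TCP position; "tool_rot": TCP orientation; "contact_force": force on the tool from outside, world axes, zero at the start; "torque": the same for the moment, N m; "gripper_width": opening from 0.0 (shut) to 1.0 (fully open); "grasp_force": force on a finger pad.
Only numpy, scipy, OpenCV 4.12 (cv2) and the standard library are available. Lean on these libraries where they do the work, as an engineer would, in place of code of your own. Each camera call takes 0.05 s, during which the arm holds its last target. There are 200 camera calls.

## Task

On the bank of four hand-lever air valves, change the air over from one line to the other: first shut the valve with the yellow knob by swinging its lever all the way towards the robot, then open the valve with the green knob by swinging its lever all the way away from the robot. Leave the two black-knobbed levers between or beside them as they are.

Things in the scene. Friction and masses are not known exactly. Their poses are not given: they have to be found in the camera images.
- bank: Fixed dark steel base of the valve bank, 130 x 250 mm, 50 mm high, turned up to 20 degrees; origin under its centre, x across the row away from the robot, y along the row. On it four valves in a straight row, 48 mm apart, in any order: aluminium blocks 70 mm across, 44 mm along the row, top 80 mm above the table, where each lever pivots at the middle. Levers swing across the row.
- yellow_knob (a point): Centre of the yellow ball knob (22 mm diameter) on a steel lever (8 mm diameter). It is 60 mm from the lever's pivot: 133 mm above the table at either stop, 140 mm when upright. The point turns with the lever: y lies level along the row (the hinge axis, to the robot's left); at joint value 0, z is vertical and x points level across the row, away from the robot.
- yellow (a joint): Angle of the yellow lever, rad: 0 = shut stop, leaning 0.5 rad from upright towards the robot; 0.5 = upright; 1 = open stop, leaning 0.5 rad away from the robot. Starts open, within 0.1 of the stop. It turns with light friction (about 1 N at the knob) and stays where it is left, without a spring.
- green_knob (a point): Centre of the green ball knob on its lever in the same row; same sizes and axes as the yellow one.
- green (a joint): Angle of the green lever, rad: 0 = shut, towards the robot; 1 = open, away from the robot. Starts shut, within 0.1 of the stop. Same friction.
- black_open (a joint): Angle of the black-knobbed lever that starts open (leaning away from the robot, 0.9 to 1); same sizes and friction, in one of the other two places of the row. To be left alone.
- black_shut (a joint): Angle of the black-knobbed lever that starts shut (leaning towards the robot, 0 to 0.1), in the last place of the row. To be left alone.

How it is judged:
On the way, in this order (a step that is already met when the one before it is completed fails the run):
1. the yellow lever is swung shut while the green one is still shut (value of joint yellow below 0.2 rad and value of joint green below 0.3 rad), for 0.2 s.
2. then the green lever is swung open (value of joint green above 0.8 rad), for 0.2 s.
At the end, for the whole second after the job is handed in: The yellow lever rests within 0.2 rad of its shut stop (towards the robot), the green lever within 0.2 rad of its open stop (away from the robot), and the two black levers are as they were: one open (above 0.7 rad), one shut (below 0.3 rad) (value of joint yellow below 0.2 rad and value of joint green above 0.8 rad and value of joint black_open above 0.7 rad and value of joint black_shut below 0.3 rad); the robot touches nothing.
It fails at once if the open black lever is moved out of its open position (below 0.7 rad) (value of joint black_open below 0.7 rad).
It fails at once if the shut black lever is moved out of its shut position (above 0.3 rad) (value of joint black_shut above 0.3 rad).
It also fails if it takes over 35 s, if anything falls off the work surface, if the arm or the gripper's body presses on something with over 40 N, if the wrist force passes 120 N, or if a joint passes its speed limit or range.

## Working session

There is one attempt and no reset: what is moved stays moved. The work goes in short steps, Python scripts to look and compute and a tool call to move; the robot and the scene stay as the last step left them, time stands still between calls to the robot, and variables do not carry over. Pictures are saved under pics/ and viewed, at most 10 in all, crops included, and the job is handed in when it is done.

```bash
mkdir -p pics; ls
```

Run:
```python
from station import bot
import cv2,numpy as np
a=bot.read_camera("scene");b=bot.read_camera("top")
np.save("s.npy",a);np.save("t.npy",b)
cv2.imwrite("pics/a.png",a);cv2.imwrite("pics/b.png",b)
for n in("scene","top"):print(bot.camera_info(n))
print(bot.get_obs())
```

```text
pics
station.py
{'vertical_fov': 48.442177823433916, 'cx': 256.19263823681734, 'cy': 195.0300851999544, 'k1': -0.08392103722149803, 'view': array([[-0.17856005,  0.98386281, -0.01141431,  0.06236883],
       [-0.84063518, -0.14651673,  0.52140708,  0.40594681],
       [ 0.51132064,  0.10269774,  0.85323172, -1.05530321],
       [ 0.        ,  0.        ,  0.        ,  1.        ]])}
{'vertical_fov': 56.88414877311595, 'cx': 253.8864045503383, 'cy': 191.71272294655074, 'k1': -0.10069927382372784, 'view': array([[-0.1020548 , -0.99477333,  0.00329262,  0.0947721 ],
       [ 0.97003583, -0.09878224,  0.22197422, -0.55057715],
       [-0.22048878,  0.0258475 ,  0.97504698, -0.62553785],
       [ 0.        ,  0.        ,  0.        ,  1.        ]])}
{'t': 0.1, 'q': array([ 1.22490099,  0.47771548,  0.02235714,  1.55631887, -0.01151596,
        1.10931581, -0.08311267]), 'joint_vel': array([-3.33279133e-04, -2.06864427e-03,  2.11165956e-03, -2.18653382e-03,
        5.46410830e-04, -1.03127534e-03, -1.00989480e-05]), 'joint_torque': array([ 4.05095067e-03, -5.97760499e+01,  1.61377285e+00, -2.81954920e+01,
        1.28530574e-02,  5.10197977e-03,  2.77205663e-05]), 'eef_pos': array([ 0.15886655, -0.65550114,  0.23043877]), 'tool_rot': array([-8.00481435e-04,  9.92940394e-01,  1.18611592e-01, -1.51249162e-04]), 'contact_force': array([-0.12743961, -0.2221115 ,  0.22606022]), 'torque': array([-0.00714644, -0.02499539,  0.00337738]), 'grasp_force': 0.0, 'gripper_width': 1.0027232627498834}
```

View pics/a.png

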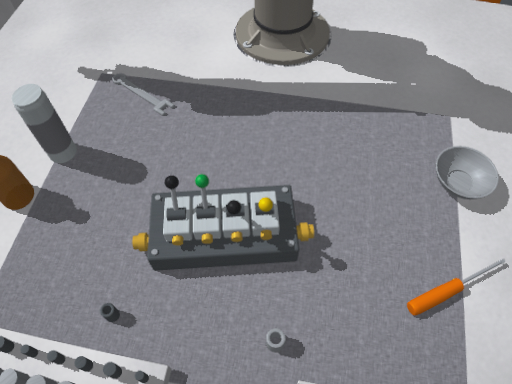

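View pics/b.png

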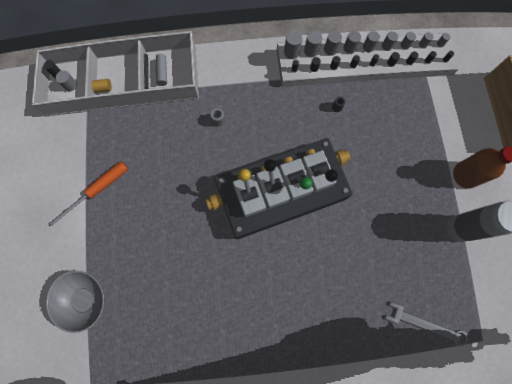

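The scene view has the robot base at the top. From -y to +y the knobs are black (172,182), green (202,181), black (234,207) and yellow (265,204). In the top view the same knobs are at (332,175), (307,183), (270,165) and (245,175). The yellow-brown fittings are distractors.

Create h.py:
```python
from station import bot
import cv2,numpy as np
def K(n):
    c=bot.camera_info(n);f=192/np.tan(np.radians(c['vertical_fov']/2))
    return c,np.array([[f,0,c['cx']],[0,f,c['cy']],[0,0,1.]]),np.array([c['k1'],0,0,0.])
def ray(n,p):
    c,k,d=K(n);s=cv2.undistortPoints(np.array([[p]],float),k,d)[0,0]
    R=c['view'][:3,:3];t=c['view'][:3,3]
    v=R.T@np.array([s[0],-s[1],-1]);return -R.T@t,v/np.linalg.norm(v)
def plane(n,p,z):
    o,v=ray(n,p);return o+v*(z-o[2])/v[2]
def tri(p1,p2):
    a,u=ray("scene",p1);b,w=ray("top",p2)
    s,t=np.linalg.lstsq(np.c_[u,-w],b-a,rcond=None)[0]
    return (a+u*s+b+w*t)/2,np.linalg.norm(a+u*s-b-w*t)
def blob(im,col,near):
    h=cv2.cvtColor(im,cv2.COLOR_BGR2HSV)
    lo,hi={'y':((22,150,90),(34,255,255)),'g':((50,120,40),(85,255,255)),'k':((0,0,0),(180,255,32))}[col]
    m=cv2.inRange(h,lo,hi);n,l,s,c=cv2.connectedComponentsWithStats(m)
    i=min((i for i in range(1,n) if s[i,4]>25),key=lambda i:np.hypot(*(c[i]-near)))
    x,y,w,hh,A=s[i];return np.array([x+w/2-.5,y+hh/2-.5]),(w,hh,A)
```

Run:
```python
from h import *
a=np.load("s.npy");b=np.load("t.npy")
for n,c,p,q in(("yellow",'y',(265,204),(245,175)),("green",'g',(202,181),(307,183)),("bopen",'k',(234,207),(270,165)),("bshut",'k',(172,182),(332,175))):
    P,i=blob(a,c,p);Q,j=blob(b,c,q);print(n,P,i,Q,j,tri(P,Q))
    print('  planes',plane("scene",P,.133),plane("top",Q,.133))
```

```text
yellow [265.  204.5] (np.int32(15), np.int32(14), np.int32(153)) [245.  174.5] (np.int32(11), np.int32(12), np.int32(94)) (array([0.57322302, 0.05408238, 0.13370671]), np.float64(0.003135940954002883))
  planes [0.57269166 0.05558184 0.133     ] [0.57359211 0.05251863 0.133     ]
green [201.  180.5] (np.int32(13), np.int32(14), np.int32(134)) [306.  182.5] (np.int32(11), np.int32(10), np.int32(93)) (array([ 0.54796336, -0.05094063,  0.13438085]), np.float64(0.0018312794753337057))
  planes [ 0.54711765 -0.05038713  0.133     ] [ 0.5484416  -0.05211404  0.133     ]
bopen [234. 208.] (np.int32(11), np.int32(11), np.int32(48)) [269.5 165. ] (np.int32(12), np.int32(11), np.int32(89)) (array([0.58648682, 0.00922947, 0.13250616]), np.float64(0.0028625160175166442))
  planes [0.58669322 0.01075606 0.133     ] [0.58653822 0.00784222 0.133     ]
bshut [173. 182.] (np.int32(9), np.int32(11), np.int32(53)) [331. 175.] (np.int32(11), np.int32(11), np.int32(88)) (array([ 0.55713101, -0.09568777,  0.13283159]), np.float64(0.004687479182922127))
  planes [ 0.55735346 -0.09315853  0.133     ] [ 0.55751692 -0.098048    0.133     ]
```

Add to h.py:
```python
from scipy.spatial.transform import Rotation
def to(p):
    o=bot.get_obs();w,x,y,z=o['tool_rot'];R=Rotation.from_quat([x,y,z,w]).as_matrix()
    print('t',o['t'],'pos',o['eef_pos'].round(4),'xang',np.degrees(np.arctan2(R[1,0],R[0,0])).round(2),'d',(R.T@(np.array(p)-o['eef_pos'])).round(4))
```

Run:
```python
from h import *
to([.612,.0645,.231])
for p in((510,155),(500,215),(455,188),(460,235)):print(plane("top",p,.2),plane("top",p,0))
for p in((32,92),(60,152),(5,180)):print(plane("scene",p,.2),plane("scene",p,0))
```

```text
t 0.1 pos [ 0.1589 -0.6555  0.2304] xang 13.62 d [ 6.10e-01 -5.93e-01  3.00e-04]
[ 0.54548364 -0.39386397  0.2       ] [ 5.98002692e-01 -5.63061459e-01  1.11022302e-16]
[ 0.44786462 -0.34748582  0.2       ] [ 4.63673102e-01 -4.99242363e-01  1.11022302e-16]
[ 0.49952932 -0.27906191  0.2       ] [ 0.5347668  -0.40508699  0.        ]
[ 0.42472678 -0.27053311  0.2       ] [ 0.43183405 -0.39335086  0.        ]
[ 0.46632874 -0.35193946  0.2       ] [ 0.29240089 -0.53925863  0.        ]
[ 0.57521187 -0.25027363  0.2       ] [ 0.44577455 -0.39605132  0.        ]
[ 0.63557765 -0.31097404  0.2       ] [ 0.53080628 -0.48155442  0.        ]
```

The manual's scale: shifts go in shares of 50 mm and turns go in shares of 2 pi rad. Converting my numbers, -0.045 m is -0.9, -0.035 m is -0.7, -0.03 rad is -0.0048.

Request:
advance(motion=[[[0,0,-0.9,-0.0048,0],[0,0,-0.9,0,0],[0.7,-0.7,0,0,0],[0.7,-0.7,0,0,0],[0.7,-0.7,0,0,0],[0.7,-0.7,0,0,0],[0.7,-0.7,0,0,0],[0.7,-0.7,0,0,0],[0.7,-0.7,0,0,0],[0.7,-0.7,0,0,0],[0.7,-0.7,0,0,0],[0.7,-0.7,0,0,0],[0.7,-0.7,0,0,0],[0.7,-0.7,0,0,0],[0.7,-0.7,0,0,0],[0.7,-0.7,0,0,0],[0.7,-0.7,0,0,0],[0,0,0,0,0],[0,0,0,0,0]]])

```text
refused: motion[0]: the value is too long (schema: maxItems 5). Nothing was moved.
```

The error is about the shape of the input: a list of rows, each a list of 5 numbers. Fixing that and sending the same move.

Request:
advance(motion=[[0,0,-0.9,-0.0048,0],[0,0,-0.9,0,0],[0.7,-0.7,0,0,0],[0.7,-0.7,0,0,0],[0.7,-0.7,0,0,0],[0.7,-0.7,0,0,0],[0.7,-0.7,0,0,0],[0.7,-0.7,0,0,0],[0.7,-0.7,0,0,0],[0.7,-0.7,0,0,0],[0.7,-0.7,0,0,0],[0.7,-0.7,0,0,0],[0.7,-0.7,0,0,0],[0.7,-0.7,0,0,0],[0.7,-0.7,0,0,0],[0.7,-0.7,0,0,0],[0.7,-0.7,0,0,0],[0,0,0,0,0],[0,0,0,0,0]])

```text
t: 2.0
eef_pos: [0.5263, -0.0097, 0.3207]
tool_rot: [-0.0, 0.991, 0.135, -0.001]
contact_force: [-0.3, -0.7, -0.1]
gripper_width: 0.003
grasp_force: 0.0
```

```bash
python3 -c "
from h import *
to([.612,.0645,.2])"
```

```text
t 2.0 pos [ 0.5263 -0.0097  0.3207] xang 15.51 d [ 0.1026 -0.0485  0.1206]
```

Request:
advance(motion=[[0.7,-0.32,0,0,0],[0.7,-0.32,0,0,0],[0.64,-0.32,0,0,0],[0,0,0.8,0,0],[0,0,0.8,0,0],[0,0,0.8,0,0],[0,0,0,0,0],[0,0,0,0,0]])

```text
t: 2.8
eef_pos: [0.6119, 0.0608, 0.2017]
tool_rot: [0.0, 0.991, 0.133, -0.001]
contact_force: [-0.0, -0.3, -0.4]
gripper_width: -0.002
grasp_force: 0.0
```

Run:
```python
from h import *
to([.612,.0645,.122])
a=bot.read_camera("scene");b=bot.read_camera("top")
cv2.imwrite("pics/c.png",np.hstack([cv2.resize(a[140:280,120:340],None,fx=1.8,fy=1.8),cv2.resize(b[110:250,180:400],None,fx=1.8,fy=1.8)]))
```

```text
t 2.8 pos [0.6119 0.0608 0.2017] xang 15.23 d [ 0.0011 -0.0036  0.0797]
```

View pics/c.png

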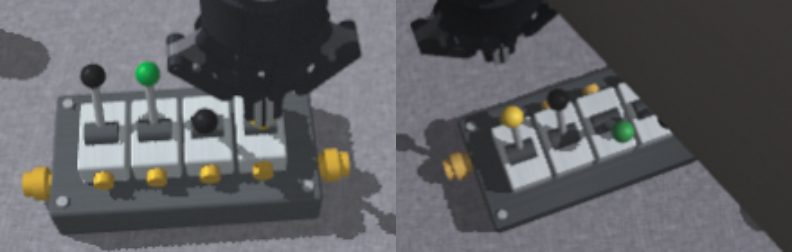

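The crop shows the closed fingers at the far side of the yellow knob, with clear room on the black one. Next I descend and push towards the robot.

Scaled: 0.026 m is 0.52, 0.025 m is 0.5.

Request:
advance(motion=[[0,-0.07,0.52,0,0],[0,0,0.52,0,0],[0,0,0.5,0,0],[0,0,0,0,0],[0,0,0,0,0]])

```text
t: 3.4
eef_pos: [0.6123, 0.0659, 0.1263]
tool_rot: [0.0, 0.991, 0.133, 0.001]
contact_force: [-0.0, -0.1, 0.7]
gripper_width: -0.001
grasp_force: 0.0
```

Run:
```python
from h import *
# push end: pivot - 5mm along x
c,s=np.cos(.27),np.sin(.27)
to([.547-.005*c,.047-.005*s,.124])
```

```text
t 3.4 pos [0.6123 0.0659 0.1263] xang 15.32 d [-0.073   0.001   0.0022]
```

Scaled: -0.01 m is -0.2, -0.003 m is -0.06.

Request:
advance(motion=[[-0.2,0,0,0,0],[-0.2,0,0,0,0],[-0.2,0,0,0,0],[-0.2,0,0,0,0],[-0.2,0,0,0,0],[-0.2,0,0,0,0],[-0.2,0,0,0,0],[-0.06,0,0,0,0],[0,0,0,0,0],[0,0,0,0,0],[0,0,0,0,0]])

```text
t: 4.5
eef_pos: [0.5435, 0.0472, 0.1251]
tool_rot: [-0.001, 0.991, 0.134, 0.003]
contact_force: [9.2, 2.0, -3.3]
gripper_width: -0.0
grasp_force: 4.6
```

Run:
```python
from h import *
c,s=np.cos(.27),np.sin(.27)
to([.547-.005*c,.047-.005*s,.124])
a=bot.read_camera("scene");b=bot.read_camera("top")
cv2.imwrite("pics/d.png",np.hstack([cv2.resize(a[140:280,120:340],None,fx=1.8,fy=1.8),cv2.resize(b[110:250,180:400],None,fx=1.8,fy=1.8)]))
```

```text
t 4.5 pos [0.5435 0.0472 0.1251] xang 15.35 d [-0.0017  0.0012  0.0011]
```

View pics/d.png

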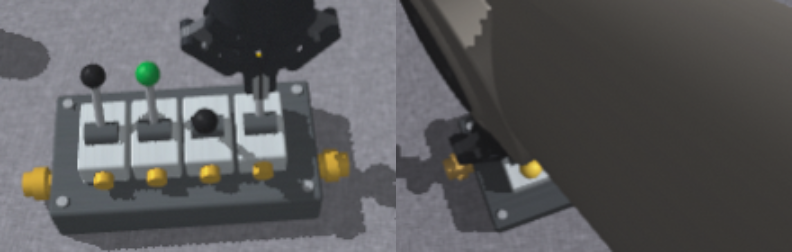

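The yellow lever now leans towards the robot and the 9 N reaction says it is at its stop. The other levers look unchanged. I'll back off, lift and move to the near side of green.

Scaled: -0.03 m is -0.6, 0.01 m is 0.2.

Request:
advance(motion=[[0.2,0,0,0,0],[0,0,-0.6,0,0],[0,0,-0.6,0,0],[0,0,-0.6,0,0],[0,0,0,0,0],[0,0,0,0,0]])

```text
t: 5.2
eef_pos: [0.55, 0.0489, 0.2144]
tool_rot: [0.0, 0.991, 0.133, -0.0]
contact_force: [0.2, 0.6, -0.5]
gripper_width: 0.002
grasp_force: 0.0
```

```bash
python3 -c "
from h import *
to([.5075,-.0615,.215])"
```

```text
t 5.2 pos [0.55   0.0489 0.2144] xang 15.33 d [-0.0702  0.0953 -0.0006]
```

Scaled: 0.032 m is 0.64, 0.031 m is 0.62.

Request:
advance(motion=[[-0.46,0.64,0,0,0],[-0.46,0.64,0,0,0],[-0.48,0.62,0,0,0],[0,0,0,0,0],[0,0,0,0,0],[0,0,0,0,0]])

```text
t: 5.8
eef_pos: [0.5077, -0.0598, 0.2136]
tool_rot: [-0.001, 0.991, 0.134, -0.001]
contact_force: [0.5, 0.7, -0.5]
gripper_width: -0.002
grasp_force: 0.0
```

Run:
```python
from h import *
to([.5075,-.0615,.125])
a=bot.read_camera("scene");b=bot.read_camera("top")
cv2.imwrite("pics/e.png",np.hstack([cv2.resize(a[140:280,120:340],None,fx=1.8,fy=1.8),cv2.resize(b[110:250,180:400],None,fx=1.8,fy=1.8)]))
for c,p in(('y',(260,180)),('g',(201,180))):
    P,i=blob(a,c,p);print(c,P,i,plane("scene",P,.133))
```

```text
t 5.8 pos [ 0.5077 -0.0598  0.2136] xang 15.42 d [-0.0006  0.0017  0.0886]
y [263. 176.] (np.int32(13), np.int32(13), np.int32(129)) [0.52220503 0.0437943  0.133     ]
g [201.  180.5] (np.int32(13), np.int32(14), np.int32(134)) [ 0.54711765 -0.05038713  0.133     ]
```

View pics/e.png

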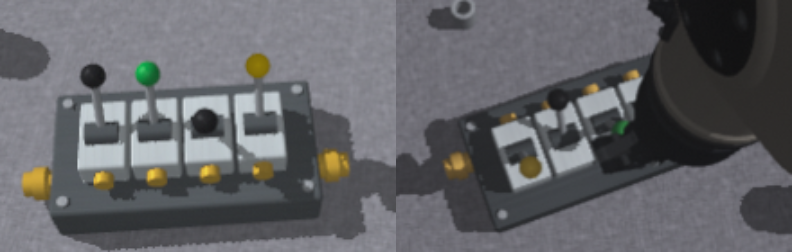

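Yellow is upright-to-near, moved 52 mm, so it is shut. Green and both blacks are unchanged. I'll descend and push green away from the robot.

Scaled: 0.03 m is 0.6, 0.028 m is 0.56.

Request:
advance(motion=[[0,0.04,0.6,0,0],[0,0,0.6,0,0],[0,0,0.56,0,0],[0,0,0,0,0],[0,0,0,0,0]])

```text
t: 6.4
eef_pos: [0.5088, -0.0619, 0.1265]
tool_rot: [-0.0, 0.991, 0.134, -0.0]
contact_force: [-0.3, -0.5, 0.6]
gripper_width: 0.006
grasp_force: 0.0
```

```bash
python3 -c "
from h import *
to([.5783,-.0427,.125])"
```

```text
t 6.4 pos [ 0.5088 -0.0619  0.1265] xang 15.43 d [ 0.0722 -0.      0.0015]
```

Scaled: 0.01 m is 0.2, 0.003 m is 0.06.

Request:
advance(motion=[[0.2,0,0,0,0],[0.2,0,0,0,0],[0.2,0,0,0,0],[0.2,0,0,0,0],[0.2,0,0,0,0],[0.2,0,0,0,0],[0.2,0,0,0,0],[0.06,0,0,0,0],[0,0,0,0,0],[0,0,0,0,0],[0,0,0,0,0]])

```text
t: 7.5
eef_pos: [0.5789, -0.0436, 0.1264]
tool_rot: [0.0, 0.991, 0.133, 0.0]
contact_force: [-0.3, 0.4, -0.5]
gripper_width: 0.0
grasp_force: 0.0
```

```bash
python3 -c "
from h import *
to([.5783,-.0427,.125])"
```

```text
t 7.5 pos [ 0.5789 -0.0436  0.1264] xang 15.34 d [-0.0003 -0.001   0.0014]
```

Scaled: 0.003 m is 0.06.

Request:
advance(motion=[[0.06,0,0,0,0],[0,0,0,0,0],[0,0,0,0,0]])

```text
t: 7.8
eef_pos: [0.5811, -0.0432, 0.1262]
tool_rot: [0.0, 0.991, 0.133, -0.001]
contact_force: [-3.1, -1.0, 1.9]
gripper_width: 0.0
grasp_force: 2.0
```

Request:
advance(motion=[[-0.24,0,0,0,0],[0,0,-0.7,0,0],[0,0,-0.7,0,0],[0,0,-0.8,0,0],[-1,0,0,0,0],[-1,0,0,0,0],[0,0,0,0,0],[0,0,0,0,0]])

```text
t: 8.6
eef_pos: [0.4729, -0.0731, 0.2367]
tool_rot: [0.001, 0.991, 0.133, 0.001]
contact_force: [0.8, -0.2, 0.2]
gripper_width: 0.003
grasp_force: 0.0
```

Run:
```python
from h import *
a=bot.read_camera("scene");b=bot.read_camera("top")
cv2.imwrite("pics/f.png",np.hstack([cv2.resize(a[140:280,120:340],None,fx=1.8,fy=1.8),cv2.resize(b[110:250,180:400],None,fx=1.8,fy=1.8)]))
for c,p in(('y',(263,176)),('g',(203,205)),('k',(234,207)),('k',(173,182))):
    P,i=blob(a,c,p);print(c,P,i,plane("scene",P,.133))
```

```text
y [262.5 176. ] (np.int32(14), np.int32(13), np.int32(132)) [0.52233944 0.04302051 0.133     ]
g [201.5 211.5] (np.int32(14), np.int32(14), np.int32(156)) [ 0.60101819 -0.03602174  0.133     ]
k [234.5 207.5] (np.int32(10), np.int32(12), np.int32(49)) [0.58571677 0.01131974 0.133     ]
k [173. 182.] (np.int32(9), np.int32(11), np.int32(54)) [ 0.55735346 -0.09315853  0.133     ]
```

View pics/f.png

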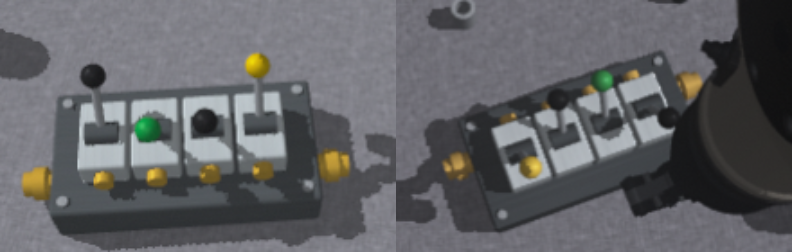

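Green moved 56 mm and now leans fully away at (148,128) in the crop. Yellow is shut, the blacks are unmoved and the robot is clear.

```bash
python3 -c "
from station import bot
print(bot.hand_in())"
```

```text
the job is handed in; nothing more can be done
None
```

The yellow valve is shut and then the green one opened; the last pictures show both black levers where they started and the arm clear, and I handed the job in at about 9 s (no verdict was returned).

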